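Catch the drained cassava in a saucepan

ROBOT

A 6-joint arm with a two-finger parallel gripper is mounted at the origin on the work surface. World frame = base frame: x ahead of the robot, y to its left, z up, the work surface at z = 0. Lengths are in m, angles in rad, forces in N, time in s.
With the tool pointing down it reaches from about 0.35 to 0.85 m from the base axis. Payload 8.1 kg.
Tool frame: the origin (TCP) lies midway between the tips of the shut fingers; the grasp point (between the pads) lies bot.hold_point_z behind it (bot.hold_point_z is the distance from the TCP to the grasp point, in m); z points along the fingers, y is the line along which they close (so a half turn about z gives the same grasp; the last joint's range is limited). The gripper opens to 85 mm and grips with 20 to 120 N. Pads are 22 mm wide; open, the fingers measure 114 mm over their backs; the gripper's body (76 mm by 85 mm) begins 54 mm behind the grasp point. The pads swing forward as they close: fully open they stand 13 mm farther back than shut.
Start: joints at [1.185, 0.13, 1.488, -0, 1.523, -0.085], TCP at [0.178, 0.573, 0.231] pointing down, gripper open.
Joint ranges: [-2.96, 2.96], [-0.89, 2.26], [0.02, 2.5], [-1.34, 4.48], [0, 2.73], [-2.66, 2.66]. Speed limits (rad/s): [2.39, 2.39, 2.79, 3.14, 3.14, 3.14].

INTERFACE

Orientations are given as a 3x3 rotation matrix whose columns are the frame's x, y, z axes.
In Python, from plant import bot gives the robot as it stands.
- The arm moves only by the shell command python3 -m handwheel 'ROWS' [OPENING] [FORCE]. ROWS is JSON, a list of rows, each a list of 6 numbers: the shift along the world's x, y, z in mm, then the turn, a rotation vector about the world's x, y, z in rad. A call has 1 to 12 rows; each row shifts and turns the commanded pose from where the row before left it; what a row does not reach is not made up. A row lasts 1/10 s, in which the tool goes at most 50 mm and 8.59 degrees, less where a joint would pass 70% of its speed; a pose out of reach is approached as far as the arm can. A call with a gripper value outside its range is refused whole. OPENING is the finger opening in mm, from 0 to 85.4, set as the call begins (- or left out, the last holds). The fingers move at their own pace and stop on an object; FORCE is the grip in N (left out, the last holds). Time passes only in rows, so rows that do not move let the fingers close. It gives the time, the measured TCP pose, the force, the opening and the grip force at its end, in the units of the state.
- bot.get_state(): the state, without advancing time (a new reading comes with each control period).
- bot.get_image(name): name is "side" or "top"; returns (picture, depth): 384x512x3 uint8, red, green, blue; 384x512 float32, m along the optical axis (not along the pixel's ray), 0 where there is no reading.
- bot.camera_model(name): a dict with "fx", "fy", "cx", "cy" (pixels), "rvec" (rotation vector, rad) and "tvec" (3), from world to camera coordinates, as OpenCV has them. Camera axes: x right, y down, z forward; pixel columns grow to the right and rows downward; lengths in m; the calibration is good to about 2 mm. A picture is of the moment at which its call begins. camera_model takes no time and is no camera call.
- bot.sign_off(): hands the job in; it is judged then, once.
The state is a dict: "clock": time; "joint_pos": joint angles; "qvel": joint speeds; "effort": joint torques, N m; "position": TCP position; "ee_rot": TCP orientation; "force": force on the tool from outside, world axes, zero at the start; "ft_torque": the same for the moment, N m; "grip_width": finger opening in m; "grasp_force": force on a finger pad.
Only numpy, scipy, OpenCV 4.12 (cv2) and the standard library are available. Lean on these libraries where they do the work, as an engineer would, in place of code of your own. Each camera call takes 0.05 s, during which the arm holds its last target. There are 200 camera calls.

TASK

Take the saucepan by its handle, hold it under the lip of the draining chute and raise it so that its rim (not your fingers) lifts the gate by the foot plate, and catch all three cassava chunks in the pan as they slide off, letting none fall beside it. Then lower the pan so the gate drops shut, and set the pan with the chunks in it upright in the middle of the round wooden trivet and let go. Leave the mwiko and the ceramic bowl where they lie.

Things in the scene. Friction and masses are not known exactly. Their poses are not given: they have to be found in the camera images.
- chute: Fixed aluminium trough on green plastic legs. Origin on the worktop straight below the middle of its lip (open lower end), z up. Slopes up from the lip along own +x at 0.45 rad, 245 mm long; chunks slide off to own -x. 100 mm wide inside, 112 outside, walls 50 high. Below it, only the gate's foot plate stands within 80 mm uphill of the lip (then legs). Faces left, more or less turned to the robot.
- chute_lip (a point): Middle of the lip's floor edge, 230 mm above the worktop. Chunks leave it at up to about 0.8 m/s and land 0 to 100 mm ahead of it (own -x of the chute): a pan with its axis about 60 mm ahead of the lip catches them and its far rim reaches under the foot plate. Not listed: a lidded pot (142 mm high) and a green rack (200 mm high) at the far left, a steel cup and a brush near the robot.
- gate (a joint): Lift of the steel gate in m: 0 shut, 0.07 at its stop. Upright plate just inside the lip, a bridge over the trough's walls and two legs (132 mm apart) down outside the trough to a level foot plate. Slides straight up freely, 0.10 kg, falls shut by itself. Chunks slide out when it is up 0.045 to 0.06.
- gate_foot (a point): Middle of the underside of the gate's foot plate, the part to lift from below. The plate is 44 mm along the chute's x (from 8 to 52 mm uphill of the lip), 138 mm across, 4 mm thick; its underside is 135 mm above the worktop when shut and level.
- pan: Loose aluminium saucepan, 0.25 kg. Origin at the centre of its underside, z up. Outer radius 84 mm at the foot, 92 at the rim, 80 high, wall 3, floor 4. Dark wooden handle along own -x, 89 to 214 mm from the pan's axis, 22 wide, 26 high, centred 64 mm above the underside. With the pan's yaw equal to the chute's, the handle points away from the chute.
- pan_grip (a point): Point on the handle's centre line to grip: 142 mm from the pan's axis, 64 mm above its underside.
- pan_rim (a point): Centre of the pan's mouth, 80 mm above its underside.
- trivet: Fixed round wooden trivet, radius 78 mm, 16 mm thick; origin at the centre of its underside, on the worktop.
- trivet_top (a point): Centre of the trivet's upper face, 16 mm above the worktop.
- chunk0: Loose wet chunk of peeled cassava, cream, rounded block 58 x 42 x 36 mm, about 70 g, slippery; at the start it lies on the chute's floor, long side along the slope (nearest the lip of three in a row behind the gate). Origin at the centre of its underside.
- chunk0_mid (a point): Middle of chunk0.
- chunk1: Loose wet chunk of peeled cassava, cream, rounded block 58 x 42 x 36 mm, about 70 g, slippery; at the start it lies on the chute's floor, long side along the slope (the middle one of three in a row behind the gate). Origin at the centre of its underside.
- chunk1_mid (a point): Middle of chunk1.
- chunk2: Loose wet chunk of peeled cassava, cream, rounded block 58 x 42 x 36 mm, about 70 g, slippery; at the start it lies on the chute's floor, long side along the slope (the highest of three in a row behind the gate). Origin at the centre of its underside.
- chunk2_mid (a point): Middle of chunk2.
- mwiko: Bystander: short flat wooden mwiko, 245 mm long along its own x and 12 mm thick, blade 50 mm wide, lying flat; origin on its underside, 140 mm from the handle's end.
- bowl: Bystander: white ceramic bowl, 130 mm wide, 50 mm high; origin at the centre of its underside.
There are look-alikes about, which are no part of the job. Leave any yellow look-alike of the chunk2 alone. Leave any green look-alike of the chunk1 alone.

How it is judged:
By the outcome, as a careful person would: the job done as asked, in the order asked, and still so for the second after the job is handed in, with the robot touching nothing.
It also fails if it takes over 59 s, if anything falls off the work surface, if the arm or the gripper's body presses on something with over 40 N, if the wrist force passes 120 N, or if a joint passes its speed limit or range.

## Working session

There is one attempt and no reset: what is moved stays moved. The work goes in short steps, Python scripts to look and compute and a shell command to move; the robot and the scene stay as the last step left them, time stands still between calls to the robot, and variables do not carry over. Pictures are saved under pics/ and viewed, at most 10 in all, crops included, and the job is handed in when it is done.

```bash
ls; mkdir -p pics; cat > h.py <<'E'
import numpy as np, cv2
from plant import bot
def shot(n,fn=None):
    p,d=bot.get_image(n)
    if fn: cv2.imwrite('pics/'+fn,cv2.cvtColor(p,cv2.COLOR_RGB2BGR))
    np.savez('/tmp/'+n+'.npz',p=p,d=d); return p,d
def cam(n):
    m=bot.camera_model(n); R=cv2.Rodrigues(np.array(m['rvec'],float))[0]; return m,R,np.array(m['tvec'],float).ravel()
def cloud(n,d):
    m,R,t=cam(n); v,u=np.mgrid[:d.shape[0],:d.shape[1]]
    P=np.stack([(u-m['cx'])/m['fx']*d,(v-m['cy'])/m['fy']*d,d],-1)
    W=(P-t)@R; W[d<=0]=np.nan; return W
def proj(n,X):
    m,R,t=cam(n); c=R@np.array(X,float)+t; return m['fx']*c[0]/c[2]+m['cx'],m['fy']*c[1]/c[2]+m['cy']
def load(n):
    z=np.load('/tmp/'+n+'.npz'); return z['p'],z['d']
E
python3 - <<'E'
from h import *
a,_=shot('top');b,_=shot('side')
for n,i in(('top',a),('side',b)):
    cv2.imwrite(f'pics/{n}0.png',cv2.cvtColor(i,cv2.COLOR_RGB2BGR))
    m,R,t=cam(n);print(n,-R.T@t,R[2])
s=bot.get_state();print(s['clock'],bot.hold_point_z,s['ee_rot'],s['position'])
E
```

```text
pics
top [ 0.48644584 -0.09817228  1.23830632] [ 0.06007002 -0.00793166 -0.99816265]
side [ 0.81095111 -0.66453441  0.95754106] [-0.26659497  0.58094481 -0.76904502]
0.1 0.0187 [[-9.55100766e-01  2.96280487e-01 -6.32284874e-04]
 [ 2.96281132e-01  9.55099455e-01 -1.58794393e-03]
 [ 1.33418137e-04 -1.70398054e-03 -9.99998539e-01]] [0.17755202 0.57259634 0.23032   ]
```

View pics/top0.png

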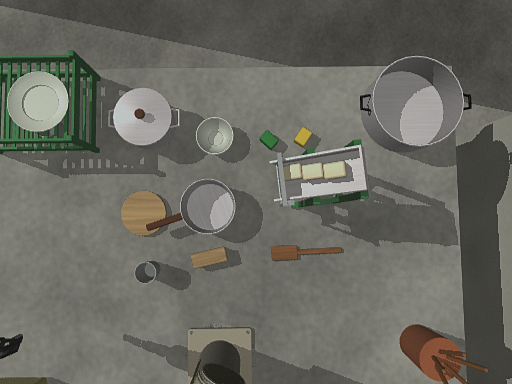

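View pics/side0.png

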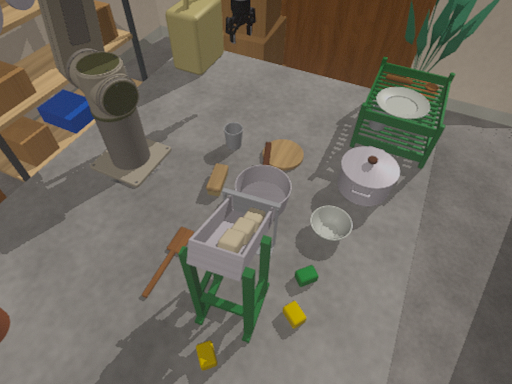

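Top view: the pan is at (208,207) with its handle pointing left to (150,227), over the trivet at (144,213). The chute spans (280–367, 150–205) with its lip and gate at (283,180). The bowl is at (214,136), the mwiko at (300,252), the cup at (147,272) and the brush at (209,258).
Side view: the same things, plus green and yellow blocks on the worktop at (307,276), (295,315) and (207,355).

Possible mix-ups, by top-view pixel:
- **Pan:** steel pot (416,100), lidded pot (142,116), bowl (214,136). I choose (208,207), which has the dark wooden handle.
- **Chunks:** green (269,140) and yellow (303,137) are look-alikes. I choose the cream ones in the chute at (295–335,171).
- **Trivet:** plate (38,100). I choose the wooden disc at (144,213).

```bash
cat > m.py <<'E'
from h import *
from scipy.optimize import least_squares
def circ(P):
    f=lambda q:np.hypot(P[:,0]-q[0],P[:,1]-q[1])-q[2]
    r=least_squares(f,[*np.median(P,0)[:2],.09],loss='soft_l1',f_scale=.003);return r.x
def box(W,u0,u1,v0,v1):
    m=np.zeros(W.shape[:2],bool);m[v0:v1,u0:u1]=1;return m
E
python3 - <<'E'
from m import *
for n,b in (('top',dict(pan=(175,240,175,240),ch=(265,375,135,215),tr=(115,172,185,242))),('side',dict(pan=(230,298,165,230),ch=(180,285,180,340),tr=(255,310,135,175)))):
    p,d=load(n);W=cloud(n,d);hsv=cv2.cvtColor(p,cv2.COLOR_RGB2HSV)
    z=W[...,2]
    m=box(W,*b['pan'])&(z>.072)&(z<.088)&(hsv[...,1]<60)
    P=W[m]; print(n,'rim',m.sum(),circ(P[:,:2]),np.percentile(P[:,2],[5,50,95]))
    # handle: dark brown
    bb=(140,190,205,235) if n=='top' else (255,280,138,182)
    m=box(W,*bb)&(z>.045)&(z<.1)&(hsv[...,1]>90)
    P=W[m];c=P.mean(0);v=np.linalg.svd(P[:,:2]-c[:2])[2][0];print('handle',m.sum(),c,np.arctan2(v[1],v[0]),P[:,2].max(),P[:,:2].min(0),P[:,:2].max(0))
    m=box(W,*b['tr'])&(z>.008)&(z<.024)&(hsv[...,1]>70)
    P=W[m];print('trivet',m.sum(),circ(P[:,:2]),(P[:,:2].min(0)+P[:,:2].max(0))/2,np.ptp(P[:,:2],axis=0),np.median(P[:,2]))
    m=box(W,*b['ch'])&(z>.2)
    P=W[m];print('chute',m.sum(),P.min(0),P.max(0),cv2.minAreaRect((P[:,:2]*1000).astype(np.float32)))
    # chunks
    m=box(W,*b['ch'])&(z>.22)&(hsv[...,1]>45)&(hsv[...,0]<35)&(p[...,0]>150)
    P=W[m];print('chunks',m.sum(),P.mean(0),cv2.minAreaRect((P[:,:2]*1000).astype(np.float32)))
p,d=load('top');W=cloud('top',d)
for v in range(140,212,6): print(v,[f"{W[v,u,2]*1000:.0f}" for u in range(266,376,5)])
s=cv2.resize(cv2.cvtColor(p,cv2.COLOR_RGB2BGR)[130:245,110:380],None,fx=2.9,fy=2.9,interpolation=2)
cv2.imwrite('pics/crop.png',s)
E
```

```text
top rim 221 [0.52423977 0.03169384 0.0894486 ] [0.07311786 0.07886391 0.08269441]
handle 242 [0.47361518 0.17782752 0.07662949] -1.2476330448728887 0.0842418021608291 [0.44672852 0.11895473] [0.5016286  0.23547602]
trivet 1445 [0.50738045 0.2642364  0.05328291] [0.50411303 0.2616824 ] [0.1527986 0.155043 ] 0.016245161826437367
chute 4415 [ 0.5168854  -0.41512353  0.20234382] [ 0.68428439 -0.16345592  0.38503587] ((597.8211059570312, -289.6218566894531), (153.60760498046875, 245.1269989013672), 5.594066619873047)
chunks 353 [ 0.60362045 -0.29231364  0.31971555] ((607.3630981445312, -284.43780517578125), (134.4449920654297, 44.48165512084961), 87.72428131103516)
side rim 195 [0.52717856 0.03143517 0.08959685] [0.07301108 0.07788799 0.08205325]
handle 144 [0.47896347 0.17473652 0.07680264] -1.2557662431372891 0.08347246751893045 [0.45377242 0.11710879] [0.50381252 0.23400869]
trivet 840 [0.51786867 0.25993205 0.05216486] [0.50873873 0.26096414] [0.15227613 0.15595987] 0.016190942212602786
chute 6273 [ 0.51786281 -0.41534773  0.20007962] [ 0.6873364  -0.17104854  0.3840696 ] ((600.235778
[... 1292 characters left out ...]
4', 'nan', '261', '267', '271', '278', '285', '292', '297', '301', '306', '315', '320', '322', '331', '369', '-1']
188 ['-1', '-0', '-2', '303', '243', '247', '256', '256', '268', '271', 'nan', '285', '289', '295', '300', '305', '314', '318', '371', '373', '381', '-0']
194 ['-3', '0', '3', '298', '241', '242', '250', '259', '264', '325', '325', '332', '337', '307', '126', '126', '220', '264', '310', '341', '342', '-0']
200 ['1', '0', '281', '271', '304', '140', '-0', '-1', '186', '263', '289', '128', '126', '125', '126', '157', '212', '235', '-2', '-1', '-4', '1']
206 ['-0', '2', '-4', '-5', '-1', '-0', '13', '73', '-4', '4', '-4', '-2', '-1', '1', '5', '-2', '-1', '1', '-4', '-1', '1', '0']
```

View pics/crop.png

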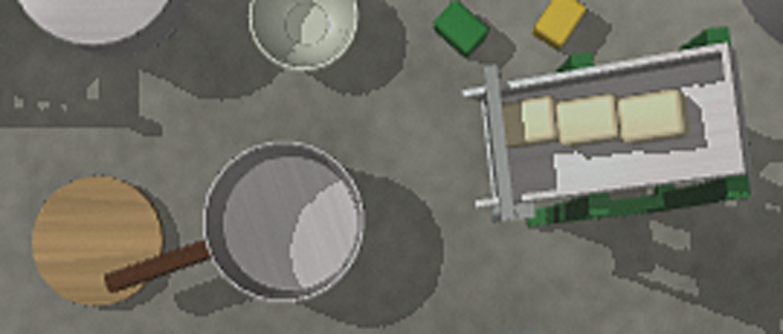

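The crop shows the pan with its dark handle at (155,265), the wooden trivet at (97,240) and three cream chunks in a row behind the gate bridge at (500,140). The green (460,25) and yellow (560,22) look-alikes lie clear of the chute. Next I'm refining the chute pose.

```bash
python3 - <<'E'
from m import *
T=np.tan(.45)
for n,b in (('top',(265,375,135,215)),('side',(180,285,180,340))):
    p,d=load(n);W=cloud(n,d);hsv=cv2.cvtColor(p,cv2.COLOR_RGB2HSV)
    P=W[box(W,*b)&(W[...,2]>.2)&(hsv[...,1]<40)]
    yaw=-1.473;o=np.array([.59,-.17])
    for k in range(8):
        a=np.array([np.cos(yaw),np.sin(yaw)]);l=np.array([-a[1],a[0]])
        u=(P[:,:2]-o)@a;v=(P[:,:2]-o)@l;h=(P[:,2]-.23-u*T)*np.cos(.45)
        fl=(abs(v)<.042)&(u>.02)&(u<.20)&(abs(h)<.025)
        w=(h>.043)&(h<.06)&(u>.03)&(u<.19)&(abs(v)<.07)
        A,B=w&(v>0),w&(v<0)
        fa=np.polyfit(u[A],v[A],1);fb=np.polyfit(u[B],v[B],1)
        hm=np.median(h[fl])
        o=o+l*(fa[1]+fb[1])/2 + a*(-hm/np.sin(.45))*-1*-1*0
        yaw+=(fa[0]+fb[0])/2
    # lip position: lowest-u points of trough
    tip=(h>-.01)&(h<.055)&(abs(v)<.058)
    g=(P[:,2]>.29)&(u<.04)
    ul=np.sort(u[w0:=(h>.03)&(h<.055)&(abs(v)>.045)&(abs(v)<.06)])[:5] if True else 0
    print(n,'yaw',yaw,'centreline o',o,'floor h',hm,'walls',fa,fb,A.sum(),B.sum(),'umin walls',ul,'umin floor',np.sort(u[(abs(v)<.045)&(abs(h)<.015)])[:5])
    print(' bridge',g.sum(),np.median(u[g]),np.median(v[g]),P[g][:,2].max(), v[g].min(),v[g].max())
    # far end
    print(' umax',np.sort(u[abs(h-.05)<.01])[-5:], 'floor-based u shift',hm/np.sin(.45))
    c=box(W,*b)&(W[...,2]>.22)&(hsv[...,1]>45)&(hsv[...,0]<35)&(p[...,0]>150)
    C=W[c];print(' chunks v',np.median((C[:,:2]-o)@l), 'u range',((C[:,:2]-o)@a).min(),((C[:,:2]-o)@a).max())
    # foot plate
    F=W[box(W,*b)&(abs(W[...,2]-.139)<.008)&(hsv[...,1]<60)]
    if len(F):uu=(F[:,:2]-o)@a;vv=(F[:,:2]-o)@l;k=(uu>-.02)&(uu<.08);print(' foot',k.sum(),uu[k].min(),uu[k].max(),vv[k].min(),vv[k].max())
p,d=load('top');W=cloud('top',d)
for nm,(u0,u1,v0,v1) in dict(pot=(100,180,85,145),cup=(130,162,258,286),brush=(185,232,240,275),bowl=(192,236,114,158),mwiko=(265,345,240,265)).items():
    Q=W[v0:v1,u0:u1].reshape(-1,3);Q=Q[Q[:,2]>.007];print(nm,Q.min(0).round(3),Q.max(0).round(3))
E
```

```text
top yaw -1.4710392387055087 centreline o [ 0.58573405 -0.1704146 ] floor h -0.0077599344438456005 walls [-0.02086213  0.05581488] [ 0.02209451 -0.05590475] 46 45 umin walls [-0.0028269  -0.0024792  -0.00160699 -0.00142345 -0.00022289] umin floor [0.01775396 0.01784294 0.01808651 0.01821941 0.01827518]
 bridge 281 0.022070277470555812 -0.0011517550280462816 0.310413796255314 -0.07175645941610624 0.07179343263968395
 umax [0.21721026 0.21725659 0.21745464 0.21778685 0.21779676] floor-based u shift -0.017840343280764896
 chunks v 0.0014608264165492464 u range 0.04990008177810809 0.1809944565107534
 foot 55 0.021882323190164484 0.06971781894922965 -0.06863493377890618 0.05444336637577497
side yaw -1.4678979025392402 centreline o [ 0.58791251 -0.17020358] floor h -0.007012267225776253 walls [-0.0559733   0.06128748] [ 0.06212967 -0.06181774] 27 37 umin walls [0.00684837 0.01616615 0.01818924 0.01944829 0.0200189 ] umin floor [0.02166743 0.0218278  0.02201726 0.0220768  0.02208936]
 bridge 411 0.025509976650362955 0.0003457961285487331 0.30733194137305975 -0.07228557912835537 0.07157081215884478
 umax [0.21856395 0.21859028 0.21880442 0.21927316 0.21945668] floor-based u shift -0.01612143187414721
 chunks v 0.011471398161955642 u range 0.04850365832267823 0.18755792130970605
 foot 52 0.025939997705420978 0.07156416166829295 0.030341223437317207 0.06904769253867193
pot [0.726 0.123 0.007] [0.943 0.376 0.146]
cup [0.276 0.199 0.007] [0.346 0.27  0.092]
brush [ 0.307 -0.029  0.008] [0.386 0.108 0.05 ]
bowl [ 0.704 -0.054  0.007] [0.849 0.074 0.057]
mwiko [ 0.336 -0.425  0.007] [ 0.39  -0.181  0.018]
```

```bash
python3 -m handwheel '[[25,-34,0,0,0,-0.079],[25,-34,0,0,0,-0.079],[25,-34,0,0,0,-0.079],[25,-34,0,0,0,-0.079],[25,-34,0,0,0,-0.079],[25,-34,0,0,0,-0.079],[25,-34,0,0,0,-0.079],[25,-34,0,0,0,-0.079],[25,-34,0,0,0,-0.079],[25,-34,0,0,0,-0.079],[25,-34,0,0,0,-0.079],[25,-34,0,0,0,-0.079]]' 85
```

```text
clock: 1.3
position: [0.4783, 0.1634, 0.231]
ee_rot: [[-0.313, 0.95, -0.0], [0.95, 0.313, -0.0], [0.0, -0.0, -1.0]]
force: [1.2, 0.9, -0.4]
grip_width: 0.0849
grasp_force: 0.0
```

Both views agree on these:
- **Lip:** about (0.5886, -0.1877), chute yaw -1.47.
- **Pan:** axis (0.526, 0.032), yaw about -1.25.
- **Trivet:** (0.506, 0.261).

I'll descend to the handle and grip it.

```bash
python3 -m handwheel '[[3,-1,-30,0,0,0],[0,0,-30,0,0,0],[0,0,-30,0,0,0],[0,0,-30,0,0,0],[0,0,-30,0,0,0],[0,0,-20,0,0,0],[0,0,-18,0,0,0],[0,0,0,0,0,0],[0,0,0,0,0,0]]' 85
python3 -m handwheel '[[0,0,0,0,0,0],[0,0,0,0,0,0],[0,0,0,0,0,0],[0,0,0,0,0,0],[0,0,0,0,0,0],[0,0,0,0,0,0],[0,0,0,0,0,0],[0,0,0,0,0,0]]' 0 115
```

```text
clock: 2.2
position: [0.4803, 0.164, 0.0432]
ee_rot: [[-0.317, 0.949, -0.001], [0.949, 0.317, -0.0], [0.0, -0.001, -1.0]]
force: [0.9, 0.3, 0.9]
grip_width: 0.0853
grasp_force: 0.0
clock: 3.0
position: [0.4811, 0.1642, 0.044]
ee_rot: [[-0.316, 0.949, 0.001], [0.949, 0.316, 0.0], [-0.0, 0.001, -1.0]]
force: [-1.4, -1.0, 5.0]
grip_width: 0.0205
grasp_force: 112.1
```

```bash
python3 -m handwheel '[[0,0,5,0,0,0],[0,0,8,0,0,0],[0,0,10,0,0,0],[0,0,10,0,0,0],[0,0,7,0,0,0],[0,0,0,0,0,0],[0,0,0,0,0,0]]'
cat >> m.py <<'E'
def rim(n,tcp,pz,yaw,view=None):
    """fit rim circle near expected centre; pz=expected rim height"""
    p,d=shot(n);W=cloud(n,d);hsv=cv2.cvtColor(p,cv2.COLOR_RGB2HSV)
    g=np.array([np.cos(yaw),np.sin(yaw)]);c=np.array(tcp[:2])+.14*g
    r=np.hypot(W[...,0]-c[0],W[...,1]-c[1])
    m=(r>.075)&(r<.105)&(abs(W[...,2]-pz)<.018)&(hsv[...,1]<60)
    P=W[m]
    q=least_squares(lambda q:np.r_[(np.hypot(P[:,0]-q[0],P[:,1]-q[1])-.0905)],[*c],loss='soft_l1',f_scale=.003).x
    # top envelope of rim per angle sector
    th=np.arctan2(P[:,1]-q[1],P[:,0]-q[0]);k=((th+np.pi)/(2*np.pi)*16).astype(int)%16
    E=np.array([[*P[k==i][:,:2].mean(0),np.percentile(P[k==i][:,2],92)] for i in range(16) if (k==i).sum()>3])
    A=np.c_[(E[:,:2]-q)@g,(E[:,:2]-q)@[-g[1],g[0]],np.ones(len(E))]
    s=np.linalg.lstsq(A,E[:,2],rcond=None)[0]
    print(n,'rim centre',q.round(4),'height',s[2].round(4),'slope fwd/left',s[:2].round(3),len(P))
    return q
E
python3 - <<'E'
from m import *
p,d=load('top')
s=bot.get_state();print(s['position'],s['ft_torque'],s['force'])
for n in('top','side'): rim(n,s['position'],.12,-1.25)
E
```

```text
clock: 3.7
position: [0.4809, 0.1641, 0.0835]
ee_rot: [[-0.316, 0.949, 0.001], [0.949, 0.316, 0.0], [-0.0, 0.001, -1.0]]
force: [-0.4, 0.8, -2.7]
grip_width: 0.0206
grasp_force: 112.4
[0.48092703 0.16410513 0.08353731] [ 0.24750202  0.01790387 -0.00121616] [-0.350655    0.83302122 -2.71774881]
top rim centre [0.5244 0.031 ] height 0.1208 slope fwd/left [-0.002 -0.006] 323
side rim centre [0.5272 0.0302] height 0.1194 slope fwd/left [ 0.005 -0.008] 391
```

```bash
python3 -m handwheel '[[5,-8,0,0,0,-0.01],[9,-15,0,0,0,-0.022],[9,-15,0,0,0,-0.022],[9,-15,0,0,0,-0.022],[10,-16,0,0,0,-0.024],[10,-16,0,0,0,-0.024],[10,-16,0,0,0,-0.024],[9,-15,0,0,0,-0.022],[9,-15,0,0,0,-0.022],[6,-11,0,0,0,-0.016],[4,-10,0,0,0,-0.012],[0,0,0,0,0,0]]'
python3 - <<'E'
from m import *
s=bot.get_state();print(s['position'],s['ft_torque'],s['force'])
for n in('top','side'): rim(n,s['position'],.12,-1.47)
p,d=load('side');cv2.imwrite('pics/side1.png',cv2.resize(cv2.cvtColor(p,cv2.COLOR_RGB2BGR)[120:360,130:370],None,fx=2.5,fy=2.5))
E
```

```text
clock: 5.0
position: [0.5712, 0.0108, 0.0832]
ee_rot: [[-0.1, 0.995, 0.0], [0.995, 0.1, -0.0], [-0.0, 0.0, -1.0]]
force: [0.0, 0.0, -2.5]
grip_width: 0.0208
grasp_force: 112.5
[0.57115859 0.01080256 0.08324327] [0.25748231 0.0134471  0.01173465] [ 0.02777349  0.01065463 -2.47265822]
top rim centre [ 0.5841 -0.1284] height 0.1207 slope fwd/left [ 0.008 -0.008] 238
side rim centre [ 0.5856 -0.1281] height 0.1211 slope fwd/left [ 0.012 -0.012] 187
```

View pics/side1.png

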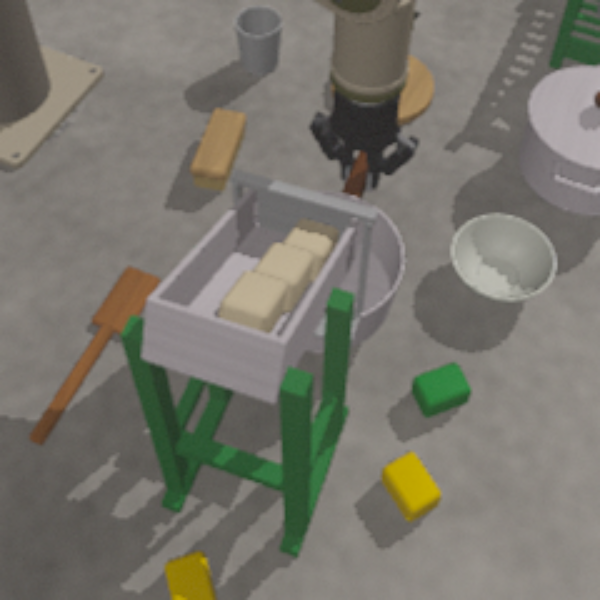

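The pan mouth sits under the lip, with its far rim beneath the gate's legs and foot plate (around (350,250) in the crop). Now I'll raise it.

```bash
python3 -m handwheel '[[0,0,5,0,0,0],[0,0,8,0,0,0],[0,0,8,0,0,0],[0,0,8,0,0,0],[0,0,9,0,0,0],[0,0,9,0,0,0],[0,0,9,0,0,0],[0,0,7,0,0,0],[0,0,4,0,0,0],[0,0,0,0,0,0],[0,0,0,0,0,0],[0,0,0,0,0,0]]'
python3 - <<'E'
from m import *
s=bot.get_state();print(s['position'],s['ft_torque'],s['force'])
for n in('top','side'): rim(n,s['position'],.187,-1.47)
for n in('top','side'):
    p,d=load(n)
p,d=load('side');a=cv2.resize(cv2.cvtColor(p,cv2.COLOR_RGB2BGR)[140:320,150:330],(400,400))
p,d=load('top');b=cv2.resize(cv2.cvtColor(p,cv2.COLOR_RGB2BGR)[120:250,220:390][:, :],(400,306))
W=cloud('top',d);Q=W[145:205,270:292].reshape(-1,3);print('bridge top',np.nanpercentile(Q[:,2],[90,95]))
c=np.zeros((400,800,3),np.uint8);c[:,:400]=a;c[:306,400:]=b;cv2.imwrite('pics/up.png',c)
E
```

```text
clock: 6.3
position: [0.5702, 0.0122, 0.1495]
ee_rot: [[-0.102, 0.995, -0.001], [0.995, 0.102, 0.0], [0.001, -0.001, -1.0]]
force: [-0.0, 2.7, -4.6]
grip_width: 0.0206
grasp_force: 115.6
[0.57024761 0.01223991 0.14948204] [0.66032056 0.08376295 0.0187198 ] [-1.09090557e-03  2.72462091e+00 -4.56693871e+00]
top rim centre [ 0.5844 -0.1289] height 0.1781 slope fwd/left [-0.019 -0.019] 133
side rim centre [ 0.5877 -0.1294] height 0.1865 slope fwd/left [ 0.075 -0.092] 197
bridge top [0.33764707 0.3386893 ]
```

View pics/up.png

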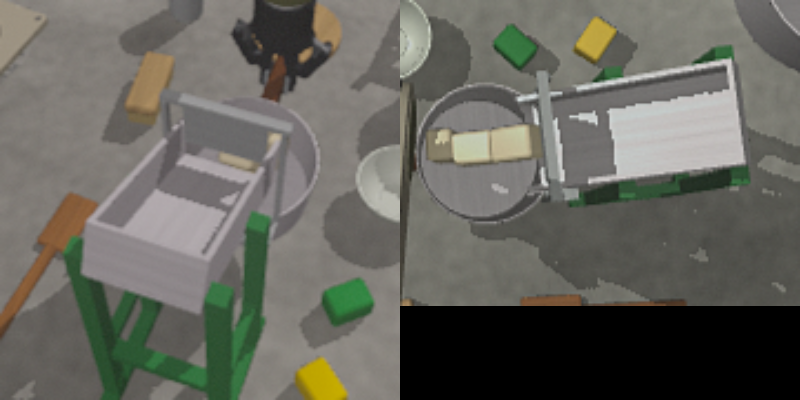

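The chute is empty and the chunks are in or entering the pan, in a row at (440–530,147) of the right half. I'll wait a moment and check their heights.

```bash
python3 -m handwheel '[[0,0,0,0,0,0],[0,0,0,0,0,0],[0,0,0,0,0,0],[0,0,0,0,0,0]]'
cat > c.py <<'E'
from m import *
s=bot.get_state();print(s['position'],s['ft_torque'],s['force'])
for n in('top','side'):
    p,d=shot(n);W=cloud(n,d);hsv=cv2.cvtColor(p,cv2.COLOR_RGB2HSV)
    g=s['ee_rot'];a=np.array(g)[:2,0]*-1;c=s['position'][:2]+.141*a
    m=(hsv[...,1]>38)&(hsv[...,0]<35)&(hsv[...,0]>15)&(p[...,0]>110)&(np.hypot(W[...,0]-c[0],W[...,1]-c[1])<.14)&(W[...,2]>s['position'][2]-.05)
    k,l,st,ce=cv2.connectedComponentsWithStats(m.astype(np.uint8))
    for i in range(1,k):
        if st[i,4]>15:
            P=W[l==i];f=(P[:,:2]-c)@a;v=(P[:,:2]-c)@[-a[1],a[0]];print(n,st[i],'fwd %.3f..%.3f lat %.3f..%.3f z'%(f.min(),f.max(),v.min(),v.max()),np.percentile(P[:,2],[5,50,95]).round(3))
E
python3 c.py; python3 - <<'E'
from m import *
p,d=load('top');W=cloud('top',d);m=(W[...,1]>-.22)&(W[...,1]<-.185)&(abs(W[...,0]-.588)<.05)&(W[...,2]>.3);print('bridge',np.median(W[m][:,2]),m.sum())
E
```

```text
clock: 6.8
position: [0.5706, 0.0121, 0.1502]
ee_rot: [[-0.102, 0.995, -0.0], [0.995, 0.102, 0.0], [0.0, -0.0, -1.0]]
force: [0.2, 0.1, -5.2]
grip_width: 0.0204
grasp_force: 115.6
[0.57064025 0.01210164 0.15019928] [0.7566658  0.23015146 0.01353991] [ 0.16034279  0.11973684 -5.18241039]
top [190 157  23  37 701] fwd -0.140..-0.096 lat -0.039..0.036 z [0.547 0.558 0.562]
top [210 157   9  63 236] fwd -0.109..-0.084 lat -0.092..0.030 z [0.553 0.571 0.58 ]
top [215 156   9  68 236] fwd -0.100..-0.074 lat -0.100..0.032 z [0.553 0.571 0.581]
top [246 174  28  20 356] fwd -0.033..0.054 lat -0.024..0.029 z [0.117 0.139 0.175]
top [233 176  12  13 131] fwd -0.072..-0.035 lat -0.004..0.035 z [0.147 0.151 0.155]
side [233  43  70  45 789] fwd -0.140..-0.070 lat -0.101..0.045 z [0.531 0.56  0.579]
side [261  68  25  14  51] fwd -0.082..-0.070 lat -0.034..0.022 z [0.54  0.551 0.556]
side [290  92   9   8  35] fwd -0.135..-0.076 lat 0.031..0.043 z [0.468 0.471 0.496]
side [264 128  31  10  70] fwd -0.132..-0.098 lat -0.032..0.043 z [0.355 0.359 0.362]
bridge 0.3172004528612785 165
```

```bash
python3 - <<'E'
from m import *
p,d=load('top');b=cv2.resize(cv2.cvtColor(p,cv2.COLOR_RGB2BGR)[140:220,220:310],(540,480),interpolation=2)
cv2.imwrite('pics/z1.png',b);W=cloud('top',d)
for v in range(150,212,3): print(v,[f"{W[v,u,2]*1000:.0f}" for u in range(226,300,3)])
E
```

```text
150 ['0', '4', '-4', '-4', '-0', '-0', '1', '-1', '3', '-1', '1', '2', '-0', '-1', '-0', '1', '-3', '2', '1', '-1', '1', '-3', '1', '-5', '-1']
153 ['-0', '3', '-0', '1', '-0', '-2', '1', '1', '1', '-0', '-2', '2', '-1', '6', '0', '-1', '-2', '316', '315', '-2', '-0', '0', '-0', '1', '-5']
156 ['-1', '-1', '-0', '1', '2', '-1', '-2', '2', '160', '157', '158', '159', '2', '3', '-1', '-1', '-2', '-4', '319', '6', '0', '1', '2', '310', '311']
159 ['2', '-1', '-2', '1', '-2', '2', '163', '142', '134', '126', '131', '133', '140', '147', '154', '-4', '-1', '243', '317', '296', '297', '300', '299', '293', '282']
162 ['516', '-1', '-5', '-2', '172', '139', '111', '102', '98', '93', '96', '104', '109', '127', '134', '275', '282', '272', '318', '258', '251', '246', '253', '256', '259']
165 ['506', '2', '1', '169', '121', '90', '94', '85', '86', '79', '79', '78', '86', '94', '109', '127', '142', '233', '318', '237', '244', '245', '249', '254', '260']
168 ['505', '-1', '172', '109', '94', '88', '86', '85', '84', '82', '84', '82', '78', '74', '87', '105', '123', '230', '317', '317', '242', '247',
[... 1655 characters left out ...]
', '77', '82', 'nan', '279', '317', '317', '291', '300', '300', '279']
201 ['1', '-1', '176', '98', '97', '92', '91', '91', '88', '84', '86', '81', '81', '78', '75', '74', '101', '130', '150', '318', '318', '155', '153', '-3', '21']
204 ['3', '1', '-0', '95', '94', '95', '91', '88', '88', '87', '83', '82', '84', '80', '78', '92', '122', '149', '179', '317', '314', '156', '152', '17', '14']
207 ['-2', '-4', '1', '2', '171', '95', '88', '91', '88', '83', '87', '82', '83', '80', '97', '128', '151', '-5', '-2', '1', '-2', '1', '12', '14', '-1']
210 ['1', '-5', '-5', '0', '-3', '173', '92', '88', '89', '86', '88', '82', '95', '115', '138', '154', '-2', '-2', '-1', '-1', '2', '1', '0', '-1', '-0']
```

View pics/z1.png

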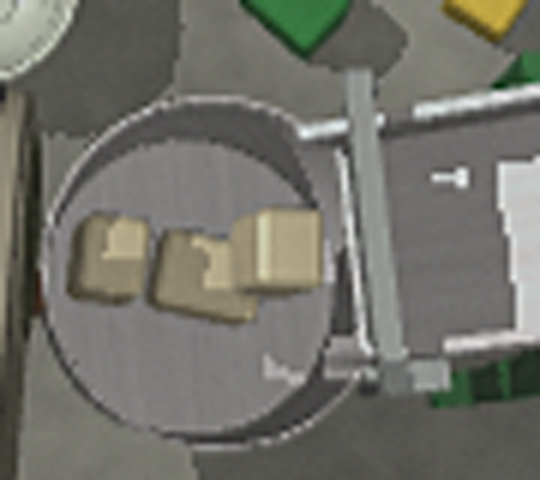

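All three chunks are in the pan, at (105,260), (205,280) and (280,250). The handle has slipped in the grip, though: the pan dips about 0.17 rad towards the chute. I'll lower it to shut the gate, pull clear, then level it with the wrist.

```bash
python3 -m handwheel '[[0,0,-4,0,0,0],[0,0,-6,0,0,0],[0,0,-7,0,0,0],[0,0,-7,0,0,0],[0,0,-7,0,0,0],[0,0,-5,0,0,0],[0,0,0,0,0,0],[0,0,0,0,0,0]]' 0 120
cat > t.py <<'E'
from m import *
import sys
s=bot.get_state();print(s['clock'],s['position'],s['ft_torque'],s['force'])
a=-np.array(s['ee_rot'])[:2,0];a/=np.linalg.norm(a)
p,d=shot('top');W=cloud('top',d);c=s['position'][:2]+.141*a;l=np.array([-a[1],a[0]])
hsv=cv2.cvtColor(p,cv2.COLOR_RGB2HSV)
f=(W[...,:2]-c)@a;v=(W[...,:2]-c)@l
m=(np.hypot(f,v)<.07)&(hsv[...,1]<40)&(W[...,2]<s['position'][2]+.02)&(W[...,2]>.005)
A=np.c_[f[m],v[m],np.ones(m.sum())];z=W[m][:,2];k=np.ones(len(z),bool)
for _ in range(6):
    q=np.linalg.lstsq(A[k],z[k],rcond=None)[0];k=abs(z-A@q)<.006
print('floor slope fwd,left,z',q.round(3),k.sum())
m=(W[...,1]>-.22)&(W[...,1]<-.185)&(abs(W[...,0]-.588)<.05)&(W[...,2]>.29);print('bridge',np.median(W[m][:,2]),m.sum())
E
python3 t.py
```

```text
clock: 7.7
position: [0.5708, 0.012, 0.1142]
ee_rot: [[-0.102, 0.995, -0.0], [0.995, 0.102, -0.0], [-0.0, -0.0, -1.0]]
force: [0.2, 0.5, -4.1]
grip_width: 0.0202
grasp_force: 117.9
7.7 [0.5707558  0.01203731 0.11423736] [0.483937   0.09685869 0.02173246] [ 0.24478942  0.54801922 -4.1138179 ]
floor slope fwd,left,z [-0.179 -0.001  0.047] 778
bridge 0.30387584342937035 176
```

```bash
python3 -m handwheel '[[-1,6,0,0,0,0],[-1,10,0,0,0,0],[-1,14,0,0,0,0],[-2,16,0,0,0,0],[-2,16,0,-0.03,-0.003,0],[-2,16,0,-0.03,-0.003,0],[-2,16,0,-0.03,-0.003,0],[-2,14,0,-0.03,-0.003,0],[-1,10,0,-0.03,-0.003,0],[-1,6,0,-0.028,-0.003,0],[0,0,0,0,0,0],[0,0,0,0,0,0]]'
python3 t.py
```

```text
clock: 8.95
position: [0.5555, 0.1372, 0.1142]
ee_rot: [[-0.102, 0.995, 0.018], [0.979, 0.103, -0.176], [-0.177, -0.0, -0.984]]
force: [0.8, -0.1, -3.8]
grip_width: 0.0208
grasp_force: 118.0
8.95 [0.55547163 0.1372249  0.11421304] [0.70868425 0.08535687 0.01152717] [ 0.76988288 -0.13063737 -3.7591738 ]
floor slope fwd,left,z [ 0.006 -0.003  0.074] 824
bridge 0.3040325449343356 176
```

```bash
python3 - <<'E'
from m import *
s=bot.get_state()
for n in('top','side'): q=rim(n,s['position'],.15,-1.47); print(q-s['position'][:2])
E
```

```text
top rim centre [0.5686 0.0009] height 0.1508 slope fwd/left [ 0.003 -0.001] 341
[ 0.01297523 -0.13570343]
side rim centre [ 0.572  -0.0009] height 0.1502 slope fwd/left [ 0.008 -0.004] 423
[ 0.01638252 -0.13746125]
```

```bash
python3 -m handwheel '[[-2,8,0,0,0,0],[-4,18,0,0,0,0],[-7,28,0,0,0,0],[-8,32,0,0,0,0],[-8,32,0,0,0,0],[-8,32,0,0,0,0],[-8,32,0,0,0,0],[-7,30,0,0,0,0],[-6,24,0,0,0,0],[-4,16,0,0,0,0],[-2,9,0,0,0,0],[0,0,0,0,0,0]]'
python3 -m handwheel '[[0,0,-6,0,0,0],[0,0,-10,0,0,0],[0,0,-10,0,0,0],[0,0,-8,0,0,0],[0,0,-6,0,0,0],[0,0,0,0,0,0],[0,0,0,0,0,0]]'
python3 - <<'E'
from m import *
s=bot.get_state();print(s['force'])
for n in('top','side'): q=rim(n,s['position'],.11,-1.47)
E
python3 t.py
```

```text
clock: 10.3
position: [0.4916, 0.3977, 0.1143]
ee_rot: [[-0.101, 0.995, 0.018], [0.979, 0.103, -0.177], [-0.178, -0.0, -0.984]]
force: [0.8, -1.1, -3.5]
grip_width: 0.0205
grasp_force: 118.0
clock: 11.0
position: [0.4917, 0.397, 0.0742]
ee_rot: [[-0.1, 0.995, 0.018], [0.979, 0.102, -0.177], [-0.178, -0.0, -0.984]]
force: [-0.4, 0.1, -4.1]
grip_width: 0.02
grasp_force: 118.0
[-0.35333845  0.11680891 -4.10133531]
top rim centre [0.5051 0.2599] height 0.111 slope fwd/left [0.008 0.004] 375
side rim centre [0.5085 0.2611] height 0.1111 slope fwd/left [0.006 0.001] 461
11.1 [0.49210237 0.39735313 0.07491244] [ 0.72202601  0.10626709 -0.00136694] [ 0.57506966  0.45099137 -4.19649763]
floor slope fwd,left,z [-0.001 -0.001  0.034] 778
bridge 0.30400648695799426 175
```

```bash
python3 -m handwheel '[[0,0,-4,0,0,0],[0,0,-4,0,0,0],[0,0,-3,0,0,0],[0,0,-2,0,0,0],[0,0,-1,0,0,0],[0,0,0,0,0,0],[0,0,0,0,0,0]]'; python3 t.py
```

```text
clock: 11.85
position: [0.4918, 0.3971, 0.0606]
ee_rot: [[-0.1, 0.995, 0.018], [0.979, 0.102, -0.177], [-0.178, 0.0, -0.984]]
force: [-1.3, -0.1, -1.0]
grip_width: 0.0206
grasp_force: 118.4
11.85 [0.49184751 0.39711019 0.0605843 ] [ 0.30638675  0.24424833 -0.12967741] [-1.251135   -0.12326079 -0.98823883]
floor slope fwd,left,z [ 0.008 -0.001  0.021] 746
bridge 0.3037681070112985 176
```

```bash
python3 -m handwheel '[[0,0,-1,0,0,0],[0,0,0,0,0,0],[0,0,0,0,0,0]]'
python3 -m handwheel '[[0,0,0,0,0,0],[0,0,0,0,0,0],[0,0,0,0,0,0],[0,0,0,0,0,0],[0,0,0,0,0,0]]' 60 20
python3 -m handwheel '[[0,1,6,0,0,0],[0,2,12,0,0,0],[-1,4,20,0,0,0],[-1,5,30,0,0,0],[0,6,35,0,0,0],[0,6,35,0,0,0],[0,10,20,0,0,0],[0,0,0,0,0,0],[0,0,0,0,0,0],[0,0,0,0,0,0]]'
python3 - <<'E'
from m import *
s=bot.get_state()
for n in('top','side'): q=rim(n,np.array([.492,.399]),.096,-1.47)
p,d=load('side');a=cv2.resize(cv2.cvtColor(p,cv2.COLOR_RGB2BGR)[80:370,130:420],(400,400))
p,d=load('top');b=cv2.resize(cv2.cvtColor(p,cv2.COLOR_RGB2BGR)[70:290,90:380],(400,303))
c=np.zeros((400,800,3),np.uint8);c[:,:400]=a;c[:303,400:]=b;cv2.imwrite('pics/end.png',c)
E
```

```text
clock: 12.2
position: [0.4919, 0.3974, 0.0602]
ee_rot: [[-0.1, 0.995, 0.019], [0.979, 0.102, -0.177], [-0.178, 0.0, -0.984]]
force: [-3.6, 0.5, 5.8]
grip_width: 0.0204
grasp_force: 119.3
clock: 12.7
position: [0.4918, 0.397, 0.0591]
ee_rot: [[-0.1, 0.995, 0.018], [0.979, 0.102, -0.177], [-0.178, -0.0, -0.984]]
force: [0.4, 0.4, 0.4]
grip_width: 0.0599
grasp_force: 0.0
clock: 13.7
position: [0.4892, 0.4304, 0.2158]
ee_rot: [[-0.1, 0.995, 0.016], [0.979, 0.102, -0.179], [-0.179, -0.002, -0.984]]
force: [0.5, 0.2, -0.8]
grip_width: 0.0604
grasp_force: 0.0
top rim centre [0.5051 0.26  ] height 0.0976 slope fwd/left [ 0.005 -0.001] 369
side rim centre [0.5084 0.2609] height 0.0966 slope fwd/left [ 0.004 -0.   ] 439
```

View pics/end.png

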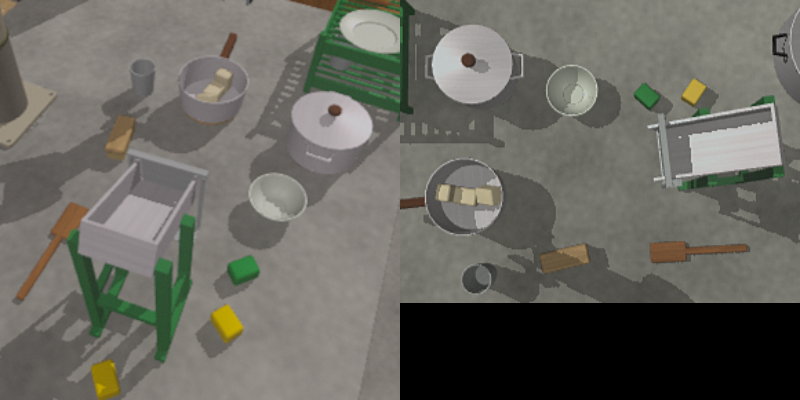

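The pan stands level on the trivet with all three chunks in it, at (445–490,195) of the right half. The chute is empty, the gate is shut, and the bystanders look unmoved.

```bash
python3 -c "
from plant import bot
print(bot.sign_off())"
```

```text
the job is handed in; nothing more can be done
None
```

The job is done and handed in: the pan is upright and released on the trivet, centred to about 2 mm, with all three chunks in it; the gate is shut, and the mwiko and bowl look unmoved in the final pictures.

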